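# Pack the fittings caddy for the sump pipework

## Robot

A 7-joint arm with a two-finger parallel gripper is mounted at the origin on the work surface. World frame = base frame: x ahead of the robot, y to its left, z up, the work surface at z = 0. Lengths are in m, angles in rad, forces in N, time in s.
With the tool pointing down it reaches from about 0.4 to 0.85 m from the base axis. Payload 10.4 kg.
Tool frame: the origin (TCP) lies at the very end of the fingers, on their centre line; the grasp point (between the pads) lies 19 mm behind it (ctrl.grasp_offset is the distance from the TCP to the grasp point, in m); z points along the fingers, y is the direction in which the jaws open and shut (so a half turn about z gives the same grasp; the last joint's range is limited). The gripper opens to 87 mm and grips with 3 to 60 N. Pads are 19 mm wide; open, the fingers measure 117 mm over their backs; the gripper's body (75 mm by 190 mm) begins 51 mm behind the grasp point.
Start: joints at [-1.176, 0.332, -0.065, 1.46, 0.022, 1.35, -0.088], TCP at [0.254, 0.571, 0.223] pointing down, gripper open.
Joint ranges: [-2.6, 2.6], [-0.5, 2.12], [-1.47, 1.34], [0.16, 2.42], [-1.27, 4.41], [0.06, 2.06], [-2.6, 2.6]. Speed limits (rad/s): [2.22, 2.22, 2.79, 2.79, 3.14, 3.14, 3.14].

## Interface

Orientations are given as a unit quaternion [w, x, y, z].
In Python, from bench import ctrl gives the robot as it stands. The module is installed in compiled form; this text tells all that it offers.
- The arm moves only by the tool drive_tool, never from a script. Its argument "motion" is a list that holds one entry, the list of rows, each a list of 5 numbers: the closure, from 0 (fully open) to 1 (shut), then the shift along the tool's x, y, z in m, then the turn about the tool's z in rad. A call has 1 to 12 rows; each row is the pose to reach, as a shift and turn from the pose commanded when the call began, along the tool's axes at that moment; what a row does not reach only later rows make up. A row lasts 1/12 s, in which the tool goes at most 41.7 mm and 7.16 degrees, less where a joint would pass 70% of its speed; a pose out of reach is approached as far as the arm can. A call with a gripper value outside its range is refused whole. The fingers move at their own pace and stop on an object; "force" is the grip in N (left out, the last holds). Time passes only in rows, so rows that repeat a pose let the fingers close. It gives the time, the measured TCP pose, the force and the opening at its end, in the units of the state.
- ctrl.read_state(): the state, without advancing time (a new reading comes with each control period).
- ctrl.read_camera(name): name is "scene" or "side" or "wrist"; returns (picture, depth): 400x640x3 uint8, red, green, blue; 400x640 float32, m along the optical axis (not along the pixel's ray), 0 where there is no reading.
- ctrl.camera_model(name): a dict with "K" (3x3 intrinsics, pixels), "D" ([k1, k2, p1, p2, k3] as OpenCV has them; the pictures are not rectified), "rvec" (rotation vector, rad) and "tvec" (3), from world to camera coordinates, as OpenCV has them. Camera axes: x right, y down, z forward; pixel columns grow to the right and rows downward; lengths in m; the calibration is good to about 2 mm. A picture is of the moment at which its call begins: read the wrist's pose just before it. camera_model takes no time and is no camera call; for the wrist camera it gives the pose at the moment of the call.
- ctrl.hand_in(): hands the job in, once; it reports no verdict.
The state is a dict: "time": time; "q": joint angles; "joint_vel": joint speeds; "tau": joint torques, N m; "eef_pos": TCP position; "orientation": TCP orientation; "ft_force": force on the tool from outside, world axes, zero at the start; "moment": the same for the moment, N m; "gripper_width": finger opening in m.
Only numpy, scipy, OpenCV 4.12 (cv2) and the standard library are available. Lean on these libraries where they do the work, as an engineer would, in place of code of your own. Each camera call takes 0.05 s, during which the arm holds its last target.

## Task

Pack the caddy with the three PVC fittings needed for the return pipe: lay the three-way tee flat in the bay that shows its silhouette, lay the square (90 degree) elbow flat in the bay that shows its silhouette, and stand the open coupling over the steel post, right down on its bay's floor. Inside its bay a fitting may be turned any way. Leave the look-alikes (four-way cross, shallow bend and closed end cap) lying where they are.

Things in the scene. Friction and masses are not known exactly. Their poses are not given: they have to be found in the camera images.
- tee_c (a point): Three-way pipe tee of dark grey PVC (about 60 g). All legs are round, 28 mm in outside diameter, and reach 42 mm from the point where their axes meet; it lies flat, 28 mm high. The point is where the axes meet, half-way up (14 mm above what it lies on); z is up, the lone branch points along +x and the straight run lies along y. The branch can be gripped across, 29 mm out from the point.
- elbow_c (a point): Square (90 degree) pipe elbow of dark grey PVC (about 45 g). All legs are round, 28 mm in outside diameter, and reach 42 mm from the point where their axes meet; it lies flat, 28 mm high. The point is where the axes meet, half-way up (14 mm above what it lies on); z is up, one leg points along +x, the other along +y. Either leg can be gripped across, 29 mm out from the point.
- coupling_c (a point): Straight coupling of dark grey PVC (about 50 g): a plain upright tube, open right through, 40 mm outside, 30 mm bore, 44 mm high. The point is its centre, 22 mm above what it stands on; z is up, along the bore.
- cross_c (a point): Look-alike: four-way cross of the same dark grey PVC. All legs are round, 28 mm in outside diameter, and reach 42 mm from the point where their axes meet; it lies flat, 28 mm high. The point is where the axes meet, half-way up (14 mm above what it lies on); z is up, the legs point along +x, -x, +y and -y.
- bend_c (a point): Look-alike: shallow (45 degree) bend of the same dark grey PVC. All legs are round, 28 mm in outside diameter, and reach 42 mm from the point where their axes meet; it lies flat, 28 mm high. The point is where the axes meet, half-way up (14 mm above what it lies on); z is up, one leg points along +x, the other 135 degrees from it, anticlockwise seen from above.
- cap_c (a point): Look-alike: end cap of the same dark grey PVC, an upright cylinder 40 mm across and 44 mm high with a closed, slightly domed top. The point is its centre, 22 mm up.
- bay_tee: Fixed square white bay in the caddy, 110 mm outside, 104 mm inside, walls 3 mm thick and 13 mm high over its underside, floor 3 mm thick, underside 4 mm above the bench. The origin is the centre of its underside, z up, x and y along its sides. The three bays sit side by side in any order. A flat grey silhouette of the tee is printed on this one's floor, its three legs meeting at the bay's centre, branch towards -x.
- bay_elbow: Fixed square white bay in the caddy, 110 mm outside, 104 mm inside, walls 3 mm thick and 13 mm high over its underside, floor 3 mm thick, underside 4 mm above the bench. The origin is the centre of its underside, z up, x and y along its sides. The three bays sit side by side in any order. A flat grey silhouette of the square elbow is printed on this one's floor, its two legs meeting at the bay's centre, pointing to -x and +y.
- bay_coupling: Fixed square white bay in the caddy, 110 mm outside, 104 mm inside, walls 3 mm thick and 13 mm high over its underside, floor 3 mm thick, underside 4 mm above the bench. The origin is the centre of its underside, z up, x and y along its sides. The three bays sit side by side in any order. A steel post stands upright at this one's centre, 10 mm in diameter, its top 28 mm above the bay's underside (25 mm above its floor), ringed by a grey disc 40 mm across.
- caddy: Shallow grey caddy, fixed to the bench, 122 by 342 mm, rim 14 mm high, with a small steel loop at each end (17 mm out, 14 mm high), holding the three bays in a row along its y axis at -111, 0 and +111 mm. The origin is the centre of its underside, z up.
Not all that is in view belongs to the job. Leave any yellow look-alike of the part that bears elbow_c alone.

How it is judged:
By the outcome, as a careful person would: the job done as asked, in the order asked, and still so for the second after the job is handed in, with the robot touching nothing.
It also fails if it takes over 93 s, if anything falls off the work surface, if the arm or the gripper's body presses on something with over 40 N, if the wrist force passes 120 N, or if a joint passes its speed limit or range.

## Working session

There is one attempt and no reset: what is moved stays moved. The work goes in short steps, Python scripts to look and compute and a tool call to move; the robot and the scene stay as the last step left them, time stands still between calls to the robot, and variables do not carry over. Pictures are saved under pics/ and viewed, and the job is handed in when it is done.

Besides the shell and the picture viewer there is one more tool, called as a command line: name --argument value ..., lists and objects as JSON in quotes. drive_tool: Moves the arm, as the interface text tells. Its arguments: {"type":"object","properties":{"motion":{"type":"array"},"force":{"type":"number"}},"required":["motion"]}

```bash
mkdir -p pics; python3 - <<'E'
from bench import ctrl
import cv2,numpy as np
print(ctrl.read_state())
for n in ("scene","side","wrist"):
    m=ctrl.camera_model(n); p,d=ctrl.read_camera(n)
    print(n,m)
    R=cv2.Rodrigues(np.array(m['rvec'],float))[0]; print('pos',-R.T@np.array(m['tvec']).ravel())
    cv2.imwrite(f'pics/{n}0.png',p[:,:,::-1]); np.savez(f'{n}0.npz',p=p,d=d,**{k:np.array(v) for k,v in m.items()})
E
```

```text
{'time': 0.0, 'q': array([-1.17561034,  0.33289595, -0.0647204 ,  1.46092404,  0.02161372,
        1.34991724, -0.08849384]), 'joint_vel': array([-0.00229386,  0.00058146, -0.00084076,  0.00025904, -0.00054482,
       -0.00092934,  0.00162441]), 'tau': array([ 1.11917957e-04, -6.23257184e+01,  2.49044312e-02, -3.89904642e+01,
       -6.12307666e-02,  3.95988591e-02,  1.28397865e-04]), 'eef_pos': array([0.25342764, 0.57088989, 0.22174722]), 'orientation': array([-1.13989387e-04,  2.07353020e-01,  9.78265915e-01, -7.15149372e-04]), 'ft_force': array([ 0.5225864 , -0.78254386, -0.13201847]), 'moment': array([-0.00532535,  0.025027  ,  0.03378281]), 'gripper_width': 0.08739040967122837}
scene {'K': array([[452.98830085,   0.        , 318.13501993],
       [  0.        , 452.98830085, 201.78287384],
       [  0.        ,   0.        ,   1.        ]]), 'D': array([0.0093918, 0.       , 0.       , 0.       , 0.       ]), 'rvec': array([ 1.38884755,  2.01187179, -1.0113931 ]), 'tvec': array([ 0.18702539, -0.23647415,  1.44931613])}
pos [1.27315874 0.30453028 0.69119021]
side {'K': array([[484.43939052,   0.        , 314.20804968],
       [  0.        , 484.43939052, 192.79307869],
       [  0.        ,   0.        ,   1.        ]]), 'D': array([0.04715346, 0.        , 0.        , 0.        , 0.        ]), 'rvec': array([ 2.05371843, -0.57461855,  0.30667876]), 'tvec': array([-0.42302722,  0.18860988,  0.98415013])}
pos [-0.01110458 -0.85872728  0.66748883]
wrist {'K': array([[318.221214  ,   0.        , 317.32320118],
       [  0.        , 318.221214  , 199.4646584 ],
       [  0.        ,   0.        ,   1.        ]]), 'D': array([-0.00481991,  0.        ,  0.        ,  0.        ,  0.        ]), 'rvec': array([-2.41960559, -1.57256187, -0.22998766]), 'tvec': array([-0.62351788, -0.03619588,  0.39256786])}
pos [0.18159298 0.6024246  0.38510103]
```

View pics/scene0.png

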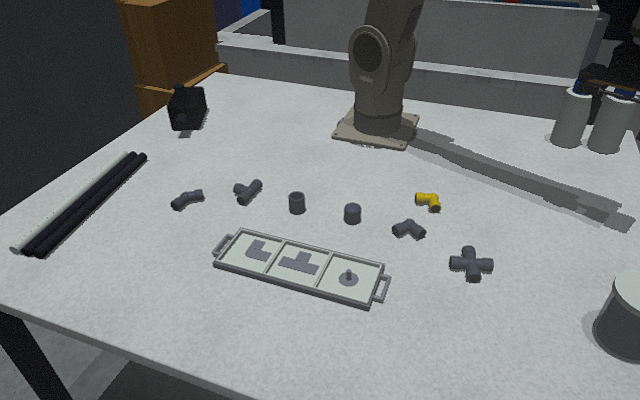

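View pics/side0.png

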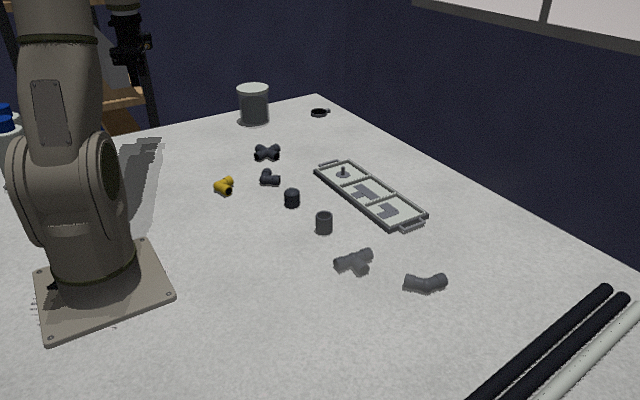

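View pics/wrist0.png

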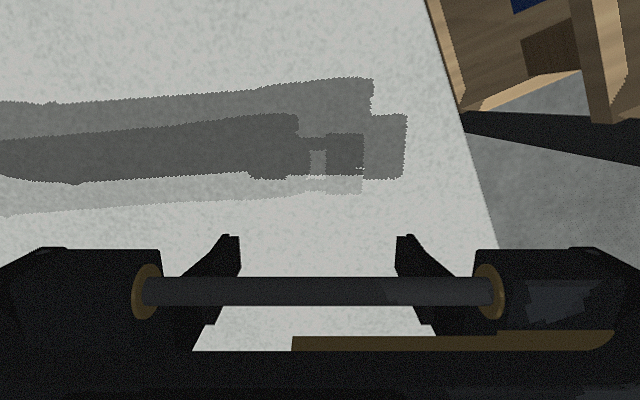

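The scene picture shows the bend at (187,199), tee at (248,191), open coupling at (297,203) and domed cap at (352,214). The dark elbow is at (409,229), the yellow one at (428,201) and the cross at (471,263). The caddy bays are elbow (260,250), tee (300,262) and post (348,278). I'll confirm these in enlarged crops.

```bash
cat > h.py <<'E'
import numpy as np,cv2
def load(n): 
    z=np.load(n); return z
def cam(m):
    R=cv2.Rodrigues(np.array(m['rvec'],float))[0]; t=np.array(m['tvec'],float).ravel(); return R,t
def cloud(m,d):
    v,u=np.mgrid[0:d.shape[0],0:d.shape[1]]
    n=cv2.undistortPoints(np.stack([u,v],-1).reshape(-1,1,2).astype(float),m['K'],m['D']).reshape(d.shape+(2,))
    P=np.concatenate([n*d[...,None],d[...,None]],-1); R,t=cam(m); return (P-t)@R
def onplane(m,px,z):
    n=cv2.undistortPoints(np.array(px,float).reshape(-1,1,2),m['K'],m['D']).reshape(-1,2)
    R,t=cam(m); c=-R.T@t; r=np.c_[n,np.ones(len(n))]@R; return c+r*((z-c[2])/r[:,2])[:,None]
def tri(m1,p1,m2,p2):
    A=[];b=[]
    rays=[]
    for m,p in((m1,p1),(m2,p2)):
        n=cv2.undistortPoints(np.array(p,float).reshape(1,1,2),m['K'],m['D']).ravel();R,t=cam(m)
        r=R.T@np.r_[n,1];r/=np.linalg.norm(r);c=-R.T@t;rays.append((c,r))
        M=np.eye(3)-np.outer(r,r);A.append(M);b.append(M@c)
    X=np.linalg.lstsq(np.vstack(A),np.hstack(b),rcond=None)[0]
    return X,[np.linalg.norm((np.eye(3)-np.outer(r,r))@(X-c)) for c,r in rays]
def proj(m,P): return cv2.projectPoints(np.array(P,float).reshape(-1,1,3),m['rvec'],m['tvec'],m['K'],m['D'])[0].reshape(-1,2)
E
python3 - <<'E'
from h import *
for n,(a,b,c,d) in {'scene':(160,160,500,320),'side':(200,130,460,310)}.items():
    m=np.load(n+'0.npz'); p=m['p'][:,:,::-1]
    s=800/(c-a); im=cv2.resize(p[b:d,a:c],None,fx=s,fy=s,interpolation=cv2.INTER_CUBIC)
    cv2.imwrite(f'pics/{n}0c.png',im)
    C=cloud(m,m['d']); z=C[...,2]
    print(n,'table z med',np.median(z[(abs(C[...,0]-.6)<.3)&(abs(C[...,1])<.35)]))
    mask=((z>.008)&(z<.07)&(C[...,0]>.3)&(C[...,0]<.95)&(abs(C[...,1])<.6)).astype(np.uint8)
    k,l,st,ce=cv2.connectedComponentsWithStats(mask)
    for i in range(1,k):
        if st[i,4]>60:
            q=C[l==i]; print(ce[i].round(),st[i,4],'mean',q.mean(0).round(3),'lo',np.percentile(q,2,0).round(3),'hi',np.percentile(q,98,0).round(3))
E
```

```text
scene table z med 0.0016426094075720353
[ 73. 212.] 3210 mean [ 0.685 -0.563  0.022] lo [ 0.436 -0.598  0.01 ] hi [ 0.835 -0.521  0.028]
[247. 190.] 408 mean [ 0.473 -0.21   0.023] lo [ 0.427 -0.246  0.009] hi [ 0.509 -0.192  0.03 ]
[186. 198.] 354 mean [ 0.554 -0.336  0.022] lo [ 0.52  -0.361  0.009] hi [ 0.586 -0.309  0.03 ]
[297. 201.] 316 mean [ 0.484 -0.068  0.032] lo [ 0.461 -0.087  0.009] hi [ 0.499 -0.051  0.046]
[429. 200.] 331 mean [0.357 0.227 0.022] lo [0.334 0.194 0.009] hi [0.379 0.256 0.03 ]
[352. 212.] 318 mean [0.479 0.071 0.032] lo [0.457 0.05  0.009] hi [0.489 0.087 0.046]
[409. 228.] 406 mean [0.477 0.205 0.022] lo [0.451 0.17  0.009] hi [0.493 0.239 0.03 ]
[302. 267.] 5892 mean [0.662 0.017 0.012] lo [ 0.6   -0.162  0.008] hi [0.72  0.192 0.02 ]
[471. 263.] 853 mean [0.543 0.347 0.023] lo [0.499 0.308 0.01 ] hi [0.577 0.387 0.03 ]
[609. 331.] 931 mean [0.647 0.582 0.04 ] lo [0.611 0.57  0.01 ] hi [0.666 0.599 0.069]
side table z med 0.0005280034139324507
[257. 114.] 419 mean [0.611 0.578 0.04 ] lo [0.576 0.566 0.009] hi [0.659 0.598 0.069]
[320. 111.] 106 mean [0
[... 383 characters left out ...]
0.191 0.009] hi [0.377 0.247 0.029]
[292. 197.] 262 mean [0.463 0.058 0.031] lo [0.449 0.047 0.009] hi [0.482 0.079 0.045]
[324. 221.] 341 mean [ 0.474 -0.077  0.031] lo [ 0.457 -0.091  0.009] hi [ 0.493 -0.054  0.045]
[355. 260.] 627 mean [ 0.46  -0.22   0.022] lo [ 0.423 -0.249  0.009] hi [ 0.505 -0.198  0.029]
[425. 282.] 568 mean [ 0.54  -0.346  0.021] lo [ 0.507 -0.365  0.009] hi [ 0.579 -0.319  0.028]
[541. 345.] 2964 mean [ 0.605 -0.56   0.022] lo [ 0.431 -0.584  0.012] hi [ 0.816 -0.529  0.027]
[575. 339.] 2238 mean [ 0.66  -0.582  0.022] lo [ 0.474 -0.599  0.013] hi [ 0.825 -0.556  0.027]
[622. 318.] 370 mean [ 0.767 -0.593  0.023] lo [ 0.681 -0.6    0.018] hi [ 0.828 -0.582  0.026]
```

View pics/scene0c.png

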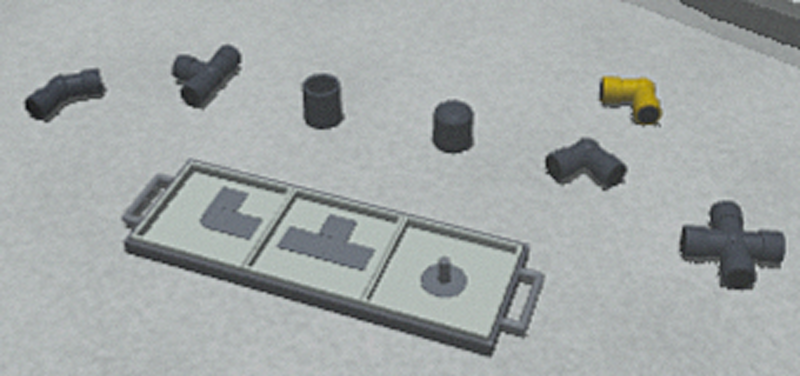

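View pics/side0c.png

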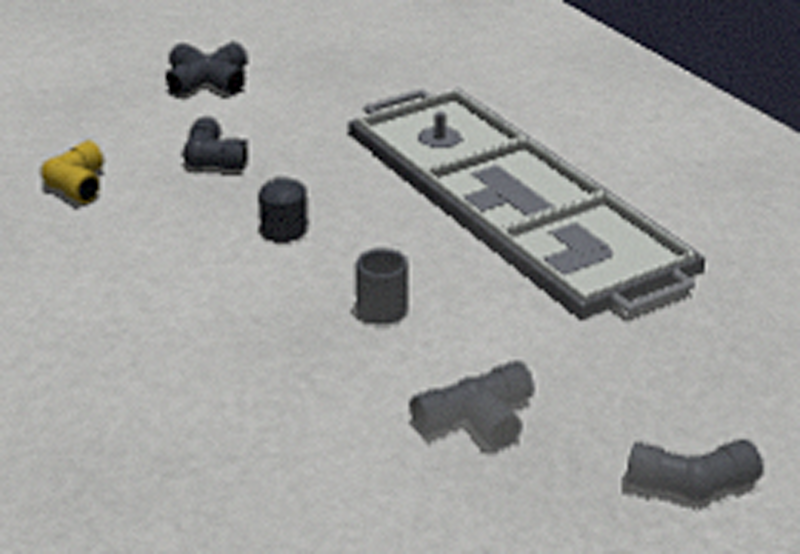

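Identities are confirmed. The three targets are the tee with three legs at (248,191), the dark 90° elbow at (409,229) and the tube with a visible bore at (297,203). The cap is domed, the bend at (187,199) is shallow and the cross has four legs. Next I'll fit poses from both views.

```bash
cat > fit.py <<'E'
from h import *
from scipy.optimize import least_squares
def sdf_cyl(P,a,ang,L=.042,r=.014):
    d=np.array([np.cos(ang),np.sin(ang),0]);s=P@d
    rad=np.linalg.norm(P-s[:,None]*d,axis=1)-r
    ax=np.maximum(-s,s-L) 
    q=np.c_[rad,ax]; return np.minimum(q.max(1),0)+np.linalg.norm(np.maximum(q,0),axis=1)
def sdf(kind,P):
    if kind=='cup':
        rad=np.hypot(P[:,0],P[:,1]);return np.minimum(abs(rad-.02),np.where(rad<.02,abs(P[:,2]-.022),9))
    angs={'tee':[0,np.pi/2,-np.pi/2],'elbow':[0,np.pi/2],'cross':[0,np.pi/2,np.pi,-np.pi/2],'bend':[0,np.radians(135)]}[kind]
    return np.min([sdf_cyl(P,0,a) for a in angs],axis=0)
def fit(kind,Q,h,yaws=np.linspace(-np.pi,np.pi,13)[:-1]):
    best=None
    c0=Q.mean(0)
    for y in yaws:
        def f(p):
            c,s=np.cos(p[2]),np.sin(p[2]);R=np.array([[c,-s,0],[s,c,0],[0,0,1]])
            return sdf(kind,(Q-np.r_[p[:2],h])@R)
        off=np.array([np.cos(y+ .6),np.sin(y+.6)])*(.012 if kind!='cup' else 0)
        r=least_squares(f,[c0[0]-off[0],c0[1]-off[1],y],loss='soft_l1',f_scale=.002,x_scale=[.01,.01,.3])
        if best is None or r.cost<best.cost: best=r
    return best.x,np.abs(best.fun).mean()
def segfit(m,kind,xy,rad=.065,zoff=0,floor=0,h=None):
    C=cloud(m,m['d']);z=C[...,2]-zoff
    s=(z>floor+.006)&(z<.07)&(np.hypot(C[...,0]-xy[0],C[...,1]-xy[1])<rad)&(m['d']>0)
    Q=C[s]; Q[:,2]-=zoff
    return fit(kind,Q,(h if h is not None else (.022 if kind=='cup' else .014))+floor,[0] if kind=='cup' else np.linspace(-np.pi,np.pi,13)[:-1])
E
python3 - <<'E'
from fit import *
for n,zo in(('scene',.0016),('side',.0005)):
    m=dict(np.load(n+'0.npz'))
    for k,xy in (('tee',(.465,-.215)),('elbow',(.47,.20)),('cup',(.478,-.072)),('cup',(.47,.065)),('cross',(.537,.343)),('bend',(.547,-.341))):
        x,e=segfit(m,k,xy,zoff=zo,rad=.05 if k=='cup' else .065);print(n,k,x.round(4),np.degrees(x[2]).round(1),'err',e.round(5))
E
```

```text
scene tee [ 0.4654 -0.2078 -1.63  ] -93.4 err 0.00136
scene elbow [ 0.4532  0.2012 -0.6442] -36.9 err 0.00137
scene cup [ 0.4781 -0.0705 58.6342] 3359.5 err 0.00188
scene cup [ 0.4676  0.0679 -0.9072] -52.0 err 0.00121
scene cross [ 0.5336  0.3472 -1.3118] -75.2 err 0.00128
scene bend [ 0.5423 -0.3494 -0.0867] -5.0 err 0.00151
side tee [ 0.466  -0.2055 -1.6223] -93.0 err 0.00121
side elbow [ 0.4542  0.2035 -0.6827] -39.1 err 0.00177
side cup [ 0.4774 -0.0706 39.5925] 2268.5 err 0.00172
side cup [ 0.4685  0.0693 -1.5353] -88.0 err 0.00138
side cross [ 0.5352  0.3485 -1.3067] -74.9 err 0.00173
side bend [ 0.539  -0.3452 -0.1439] -8.2 err 0.00165
```

```bash
python3 - <<'E'
from h import *
for n,(a,b,c,d) in {'scene':(205,220,405,320),'side':(300,145,440,245)}.items():
    m=np.load(n+'0.npz'); p=m['p'][:,:,::-1]
    im=cv2.resize(p[b:d,a:c],(800,int(800*(d-b)/(c-a))),interpolation=cv2.INTER_CUBIC)
    print(n,800/(c-a)); cv2.imwrite(f'pics/{n}0cad.png',im)
E
```

```text
scene 4.0
side 5.714285714285714
```

View pics/scene0cad.png

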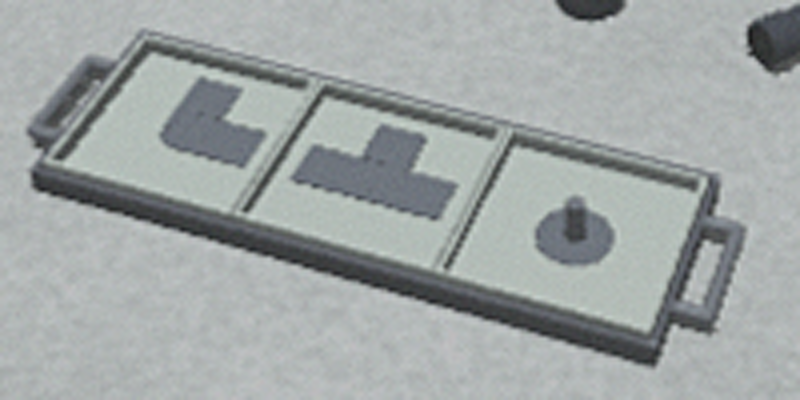

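View pics/side0cad.png

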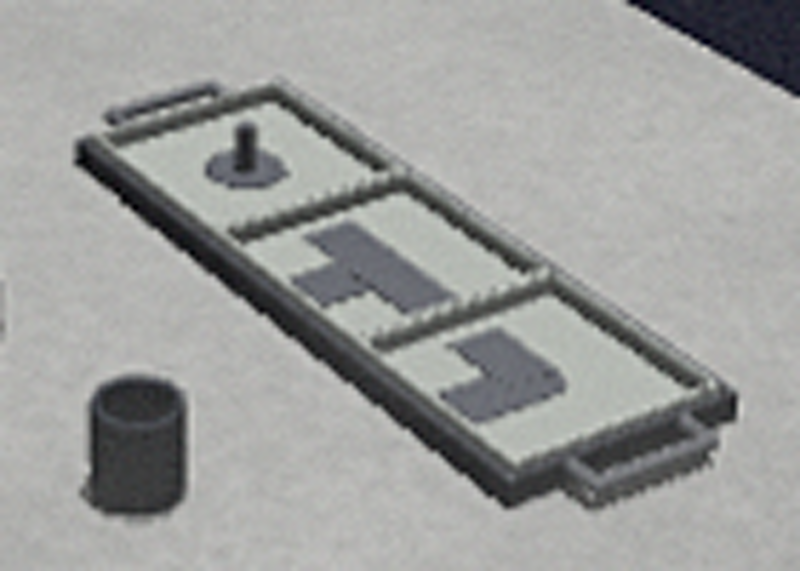

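```bash
python3 - <<'E'
from h import *
from scipy.optimize import least_squares
ms=dict(np.load('scene0.npz'));mi=dict(np.load('side0.npz'))
S=lambda x,y:(205+x/4,220+y/4); D=lambda x,y:(300+x/5.714,145+y/5.714)
pairs={'posttop':(S(575,200),D(245,127)),'disc':(S(575,237),D(247,169)),'c(-x,-y)':(S(140,32),D(512,470)),'c(+x,-y)':(S(33,170),D(737,393)),'c(+x,+y)':(S(657,345),D(278,82)),'c(-x,+y)':(S(718,178),D(77,140))}
X={}
for k,(a,b) in pairs.items():
    x,e=tri(ms,a,mi,b);X[k]=x;print(k,x.round(4),np.round(e,4))
# model: rim-top corners z~.014..17
loc={'posttop':(0,.111,.032),'disc':(0,.111,.007),'c(-x,-y)':(-.061,-.171,.014),'c(+x,-y)':(.061,-.171,.014),'c(+x,+y)':(.061,.171,.014),'c(-x,+y)':(-.061,.171,.014)}
def f(p,cams=(0,1)):
    c,s=np.cos(p[2]),np.sin(p[2]);r=[]
    for k in loc:
        l=loc[k];P=(p[0]+c*l[0]-s*l[1],p[1]+s*l[0]+c*l[1],l[2])
        for i in cams: r+=list(proj((ms,mi)[i],P)[0]-pairs[k][i])
    return np.array(r)
for cams in((0,),(1,),(0,1)):
    r=least_squares(f,[.66,.01,.05],args=(cams,),loss='soft_l1');print(cams,r.x.round(4),r.fun.reshape(-1,len(cams)*2).round(1).tolist())
p=r.x;c,s=np.cos(p[2]),np.sin(p[2])
W=lambda l:(p[0]+c*l[0]-s*l[1],p[1]+s*l[0]+c*l[1],l[2])
for n,m,o,sc in(('scene',ms,(205,220),4),('side',mi,(300,145),5.714)):
    im=cv2.imread(f'pics/{n}0cad.png')
    def pl(L): 
        q=(proj(m,[W(l) for l in L])-o)*sc; cv2.polylines(im,[q.round().astype(int)],True,(0,0,255),1)
    pl([(-.061,-.171,.014),(.061,-.171,.014),(.061,.171,.014),(-.061,.171,.014)])
    for y0 in(-.111,0,.111): pl([(a*.052,y0+b*.052,.007) for a,b in((-1,-1),(1,-1),(1,1),(-1,1))])
    w=.014;L=.042
    pl([(-L,-w,.007),(-L,w,.007),(-w,w,.007),(-w,L,.007),(w,L,.007),(w,-L,.007),(-w,-L,.007),(-w,-w,.007)])
    pl([(-L,-.111-w,.007),(-L,-.111+w,.007),(-w,-.111+w,.007),(-w,-.111+L,.007),(w,-.111+L,.007),(w,-.111-w,.007)])
    pl([(.02*np.cos(t),.111+.02*np.sin(t),.007) for t in np.linspace(0,6.28,30)])
    pl([(0,.111,.007),(0,.111,.032)])
    cv2.imwrite(f'pics/{n}0cadov.png',im)
E
```

```text
posttop [0.6566 0.1198 0.0304] [0.0008 0.0008]
disc [0.6588 0.121  0.006 ] [0.001 0.001]
c(-x,-y) [ 0.6015 -0.1591  0.0155] [0.0007 0.0007]
c(+x,-y) [ 0.7186 -0.1604  0.0127] [0.0008 0.0008]
c(+x,+y) [0.7169 0.1801 0.0121] [0.0015 0.0015]
c(-x,+y) [0.5981 0.18   0.0122] [0.0002 0.0002]
(0,) [0.6586 0.0103 0.0058] [[0.2, 0.3], [-0.1, -0.3], [0.3, -0.6], [-1.0, 0.3], [-0.1, 0.7], [0.6, -0.9]]
(1,) [0.6577 0.0081 0.0026] [[0.2, -0.6], [-0.4, -0.1], [-0.1, 2.1], [0.6, -0.1], [0.1, -0.8], [-0.4, -0.3]]
(0, 1) [0.6586 0.0099 0.0046] [[-0.0, 0.3, -0.0, -0.9], [-0.3, -0.3, -0.5, -0.4], [0.2, -0.6, -0.2, 1.5], [-1.1, 0.2, 0.4, -0.6], [-0.4, 0.7, -0.1, -1.1], [0.4, -0.9, -0.6, -0.6]]
```

View pics/scene0cadov.png

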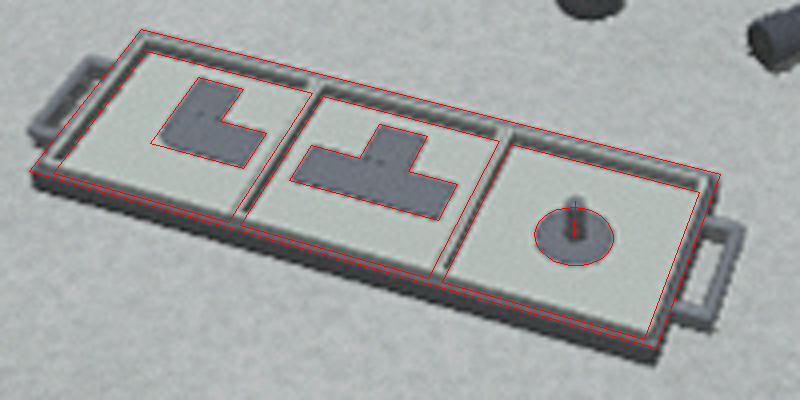

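View pics/side0cadov.png

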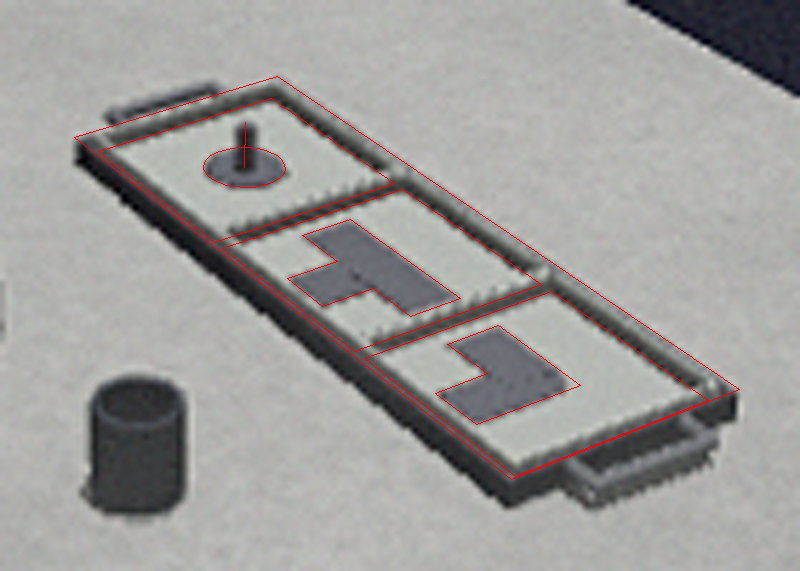

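Scene overlay fits the caddy to under a pixel and the side view to within about 1 px, so the caddy is at about (0.658, 0.010), yaw 0.3°. I'll pick the tee by its branch, which points along -y, and keep roughly that orientation in the bay.

```bash
cat > mv.py <<'E'
from bench import ctrl
import numpy as np,sys
from scipy.spatial.transform import Rotation as Ro
s=ctrl.read_state()
w,x,y,z=s['orientation'];R=Ro.from_quat([x,y,z,w]).as_matrix()
phi=np.degrees(np.arctan2(R[1,1],R[0,1]))
print('t',round(s['time'],2),'pos',s['eef_pos'].round(4),'phi',phi.round(2),'tilt',np.degrees(np.arccos(-R[2,2])).round(2),'F',s['ft_force'].round(1),'w',round(s['gripper_width'],4),'q',s['q'].round(2))
for a in sys.argv[1:]:
    v=[float(t) for t in a.split(',')]
    d=R.T@(np.array(v[:3])-s['eef_pos']); 
    turn=-((v[3]-phi+180)%360-180) if len(v)>3 else 0
    print(a,'-> shift',d.round(4),'turn',np.radians(turn).round(4),'rows>=',max(np.linalg.norm(d)/.0417,abs(turn)/7.16).round(1))
E
# tee grip point: (.4657,-.2067)+.029*(cos-93.2,sin-93.2)
python3 mv.py .45,.2,.22,20 .4641,-.2357,.12,-3.2
```

```text
t 0.15 pos [0.2535 0.571  0.2219] phi 66.06 tilt 0.06 F [-0.1 -0.3 -0. ] w 0.0869 q [-1.18  0.33 -0.06  1.46  0.02  1.35 -0.09]
.45,.2,.22,20 -> shift [-0.3301 -0.2593  0.0022] turn 0.8039 rows>= 10.1
.4641,-.2357,.12,-3.2 -> shift [-0.5198 -0.6517  0.1027] turn 1.2089 rows>= 20.1
```

drive_tool --motion '[[[0,-0.06,-0.05,0,0.08],[0,-0.12,-0.1,0,0.2],[0,-0.18,-0.15,0,0.32],[0,-0.25,-0.2,0,0.44],[0,-0.33,-0.26,0,0.56],[0,-0.33,-0.26,0,0.68],[0,-0.33,-0.26,0,0.8],[0,-0.33,-0.26,0,0.8],[0,-0.33,-0.26,0,0.8],[0,-0.33,-0.26,0,0.8],[0,-0.33,-0.26,0,0.8],[0,-0.33,-0.26,0,0.8]]]' --force 20

```text
time: 1.15
eef_pos: [0.4508, 0.197, 0.2226]
orientation: [0.0, 0.574, 0.819, 0.0]
ft_force: [0.2, 0.6, -0.4]
gripper_width: 0.087
```

```bash
python3 mv.py .4641,-.2357,.15,-3.2
```

```text
t 1.15 pos [0.4508 0.197  0.2226] phi 19.91 tilt 0.01 F [ 0.2  0.6 -0.4] w 0.087 q [-0.79  0.03  0.29  1.82 -0.01  1.3  -0.15]
.4641,-.2357,.15,-3.2 -> shift [-0.4113 -0.1349  0.0726] turn 0.4034 rows>= 10.5
```

drive_tool --motion '[[[0,-0.04,-0.013,0.0,0.05],[0,-0.08,-0.026,0.0,0.1],[0,-0.12,-0.04,0.0,0.2],[0,-0.16,-0.053,0.02,0.3],[0,-0.2,-0.066,0.03,0.4],[0,-0.24,-0.08,0.04,0.4],[0,-0.28,-0.092,0.05,0.4],[0,-0.32,-0.105,0.06,0.4],[0,-0.36,-0.12,0.07,0.4],[0,-0.411,-0.135,0.073,0.403],[0,-0.411,-0.135,0.073,0.403],[0,-0.411,-0.135,0.073,0.403]]]'

```text
time: 2.15
eef_pos: [0.4643, -0.237, 0.149]
orientation: [0.001, 0.726, 0.687, -0.001]
ft_force: [0.1, 0.1, -0.1]
gripper_width: 0.0873
```

```bash
python3 - <<'E'
from bench import ctrl
import cv2,numpy as np
from fit import *
m=ctrl.camera_model('wrist');p,d=ctrl.read_camera('wrist')
cv2.imwrite('pics/wrist1.png',p[:,:,::-1]);m=dict(m,p=p,d=d);np.savez('wrist1.npz',**m)
x,e=segfit(m,'tee',(.465,-.207));print(x.round(4),np.degrees(x[2]).round(1),e)
E
python3 mv.py .4641,-.2357,.004,-3.2
```

```text
[ 0.4669 -0.208  -1.6296] -93.4 0.0008114114495805027
t 2.2 pos [ 0.4648 -0.2341  0.149 ] phi -3.04 tilt 0.09 F [-0.3  0.6  0.2] w 0.087 q [-0.29  0.18  0.75  1.86 -0.13  1.15  0.45]
.4641,-.2357,.004,-3.2 -> shift [-0.0014 -0.0004  0.145 ] turn 0.0027 rows>= 3.5
```

View pics/wrist1.png

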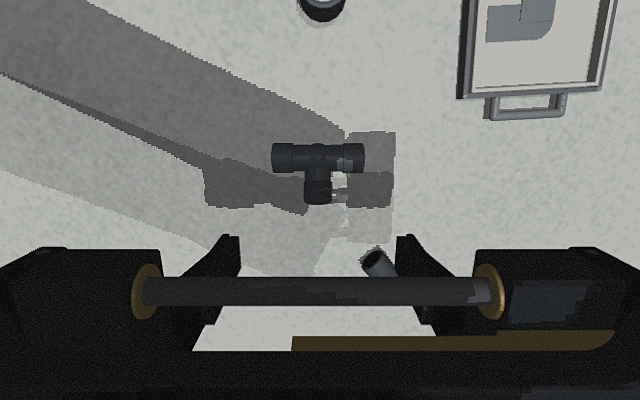

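Wrist view shows the tee at (318,158) with its branch toward the gripper at (318,190). The wrist fit is (0.467, -0.208), -93.4°, which agrees with the other two views.

drive_tool --motion '[[[0,0,0,0.03,0],[0,-0.001,0,0.07,0],[0,-0.002,0,0.1,0.003],[0,-0.002,0,0.12,0.003],[0,-0.002,0,0.135,0.003],[0,-0.002,0,0.143,0.003],[0,-0.002,0,0.143,0.003],[0.7,-0.002,0,0.143,0.003],[0.9,-0.002,0,0.143,0.003],[0.9,-0.002,0,0.143,0.003],[0.9,-0.002,0,0.143,0.003],[0.9,-0.002,0,0.143,0.003]]]' --force 20

```text
time: 3.2
eef_pos: [0.4655, -0.2345, 0.0071]
orientation: [0.0, 0.726, 0.688, 0.0]
ft_force: [0.1, 0.4, -0.2]
gripper_width: 0.0615
```

```bash
python3 mv.py
```

```text
t 3.2 pos [ 0.4655 -0.2345  0.0071] phi -3.03 tilt 0.06 F [ 0.1  0.4 -0.2] w 0.0615 q [-0.19  0.4   0.67  1.98 -0.33  0.87  0.6 ]
```

drive_tool --motion '[[[1,-0.0015,0,0.001,0],[1,-0.0015,0,0.001,0],[1,-0.0015,0,0.001,0],[1,-0.0015,0,0.001,0],[1,-0.0015,0,0.001,0],[1,-0.0015,0,0.001,0],[1,-0.0015,0,0.001,0],[1,-0.0015,0,0.001,0],[1,-0.0015,0,0.001,0]]]' --force 25

```text
time: 3.95
eef_pos: [0.4649, -0.2361, 0.0055]
orientation: [-0.0, 0.726, 0.688, -0.0]
ft_force: [-0.4, 0.4, -0.5]
gripper_width: 0.0271
```

```bash
python3 mv.py
```

```text
t 3.95 pos [ 0.4649 -0.2361  0.0055] phi -3.04 tilt 0.01 F [-0.4  0.4 -0.5] w 0.0271 q [-0.19  0.41  0.67  1.98 -0.33  0.86  0.6 ]
```

drive_tool --motion '[[[1,0,0,-0.02,0],[1,0,0,-0.05,0],[1,0,0,-0.08,0],[1,0,0,-0.1,0],[1,0,0,-0.1,0]]]'

```text
time: 4.37
eef_pos: [0.467, -0.2371, 0.1094]
orientation: [0.002, 0.726, 0.688, 0.002]
ft_force: [-0.0, 0.1, -0.1]
gripper_width: 0.0277
```

```bash
python3 mv.py .6583,-.0187,.09,0.3
```

```text
t 4.37 pos [ 0.467  -0.2371  0.1094] phi -3.06 tilt 0.35 F [-0.   0.1 -0.1] w 0.0277 q [-0.27  0.24  0.74  1.9  -0.19  1.06  0.5 ]
.6583,-.0187,.09,0.3 -> shift [0.2283 0.1792 0.0204] turn -0.0586 rows>= 7.0
```

drive_tool --motion '[[[1,0.02,0.015,0,0],[1,0.05,0.04,0,-0.05],[1,0.08,0.065,0,-0.058],[1,0.11,0.09,0,-0.058],[1,0.14,0.11,0.005,-0.058],[1,0.17,0.135,0.01,-0.058],[1,0.2,0.16,0.015,-0.058],[1,0.228,0.179,0.02,-0.058],[1,0.228,0.179,0.02,-0.058],[1,0.228,0.179,0.02,-0.058],[1,0.228,0.179,0.02,-0.058]]]'

```text
time: 5.28
eef_pos: [0.6551, -0.0186, 0.0846]
orientation: [-0.0, 0.705, 0.709, -0.001]
ft_force: [-0.2, -0.7, -0.9]
gripper_width: 0.0272
```

```bash
python3 mv.py .6583,-.0187,.014,0.3; python3 - <<'E'
from bench import ctrl
import cv2
p,d=ctrl.read_camera('wrist');cv2.imwrite('pics/wrist2.png',p[:,:,::-1])
E
```

```text
t 5.28 pos [ 0.6551 -0.0186  0.0846] phi 0.26 tilt 0.1 F [-0.2 -0.7 -0.9] w 0.0272 q [-0.47  0.56  0.58  1.55 -0.33  1.13  0.19]
.6583,-.0187,.014,0.3 -> shift [-0.      0.0033  0.0706] turn -0.0006 rows>= 1.7
```

View pics/wrist2.png

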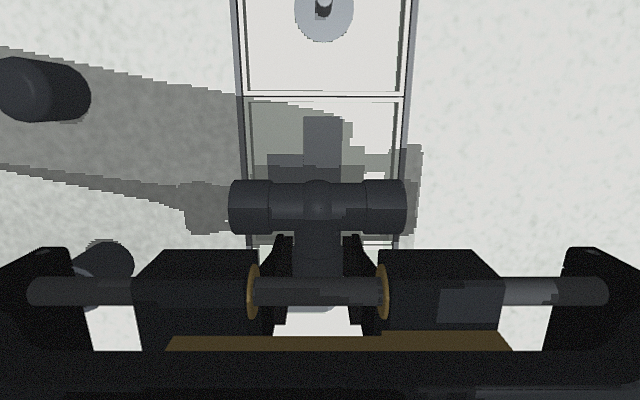

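The tee hangs level over the middle bay at (318,205). I'll lower it to TCP z of about 13 mm (floor 7 mm plus the 5.5 mm pick height).

drive_tool --motion '[[[1,0,0.003,0.015,0],[1,0,0.003,0.035,0],[1,0,0.003,0.05,0],[1,0,0.003,0.06,0],[1,0,0.003,0.066,0],[1,0,0.003,0.069,0],[1,0,0.003,0.071,0],[1,0,0.003,0.071,0]]]'

```text
time: 6.0
eef_pos: [0.6589, -0.018, 0.0147]
orientation: [0.0, 0.705, 0.709, 0.0]
ft_force: [0.4, -0.5, -0.8]
gripper_width: 0.0271
```

```bash
python3 mv.py .6583,-.0187,.013,0.3
```

```text
t 6.0 pos [ 0.6589 -0.018   0.0147] phi 0.28 tilt 0.02 F [ 0.4 -0.5 -0.8] w 0.0271 q [-0.44  0.64  0.55  1.59 -0.37  1.02  0.22]
.6583,-.0187,.013,0.3 -> shift [-0.0007 -0.0007  0.0017] turn -0.0004 rows>= 0.0
```

drive_tool --motion '[[[1,0,0,0.0015,0],[1,0,0,0.002,0],[1,0,0,0.002,0],[0.45,0,0,0.002,0],[0.45,0,0,0.002,0],[0.45,0,0,0.002,0],[0.45,0,0,0.002,0],[0.45,0,0,0.002,0],[0.45,0,0,0.002,0]]]'

```text
time: 6.75
eef_pos: [0.6588, -0.0178, 0.0125]
orientation: [-0.0, 0.705, 0.709, 0.0]
ft_force: [0.2, -0.4, 0.2]
gripper_width: 0.0473
```

```bash
python3 mv.py
```

```text
t 6.75 pos [ 0.6588 -0.0178  0.0125] phi 0.29 tilt 0.01 F [ 0.2 -0.4  0.2] w 0.0473 q [-0.44  0.64  0.54  1.59 -0.38  1.01  0.22]
```

drive_tool --motion '[[[0.45,0,0,-0.02,0],[0.45,0,0,-0.06,0],[0.2,0,0,-0.1,0],[0,0.02,-0.02,-0.14,0],[0,0.05,-0.04,-0.14,0.1],[0,0.08,-0.065,-0.14,0.2],[0,0.11,-0.09,-0.14,0.3],[0,0.14,-0.11,-0.14,0.4],[0,0.17,-0.135,-0.14,0.5],[0,0.2,-0.16,-0.14,0.6],[0,0.243,-0.187,-0.14,0.668],[0,0.243,-0.187,-0.14,0.668]]]'

```text
time: 7.75
eef_pos: [0.4667, 0.2301, 0.1525]
orientation: [-0.001, 0.898, 0.439, -0.0]
ft_force: [-0.3, 1.2, 0.3]
gripper_width: 0.0868
```

drive_tool --motion '[[[0,0,0,0,0],[0,0,0,0,0],[0,0,0,0,0]]]'

```text
time: 8.0
eef_pos: [0.4713, 0.2231, 0.1527]
orientation: [0.0, 0.899, 0.438, 0.0]
ft_force: [-0.2, -0.4, -0.3]
gripper_width: 0.0871
```

```bash
python3 - <<'E'
from bench import ctrl
import cv2,numpy as np
from fit import *
m=ctrl.camera_model('wrist');p,d=ctrl.read_camera('wrist')
cv2.imwrite('pics/wrist3.png',p[:,:,::-1]);m=dict(m,p=p,d=d)
x,e=segfit(m,'elbow',(.47,.20));print(x.round(4),np.degrees(x[2]).round(1),e)
p,d=ctrl.read_camera('scene');cv2.imwrite('pics/scene3.png',cv2.resize(p[160:320,160:500,::-1],(800,376),interpolation=cv2.INTER_CUBIC))
E
python3 mv.py .4716,.2252,.006,-38
```

```text
[ 0.4548  0.2    -0.6352] -36.4 0.0009080403288328413
t 8.1 pos [0.4714 0.2227 0.1526] phi -38.12 tilt 0.02 F [-0.7 -0.5 -0.6] w 0.0871 q [-1.11  0.17  0.64  1.85 -0.11  1.15 -1.09]
.4716,.2252,.006,-38 -> shift [ 0.002  -0.0014  0.1466] turn -0.002 rows>= 3.5
```

View pics/wrist3.png

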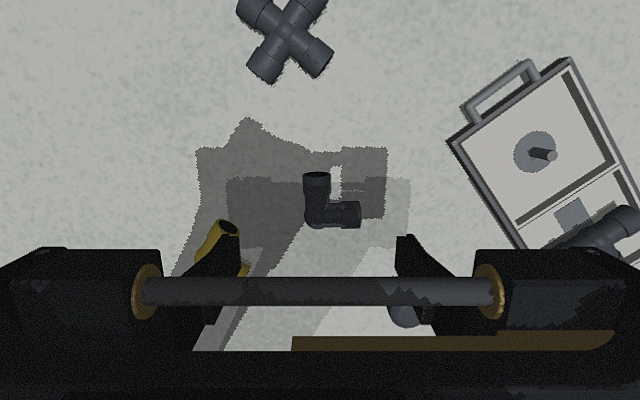

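View pics/scene3.png

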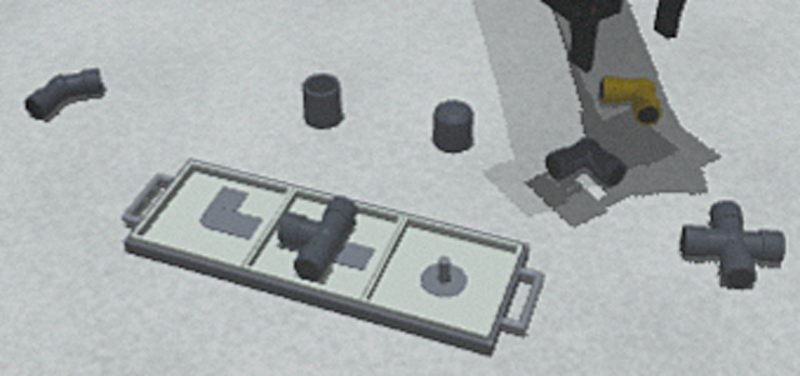

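The tee lies in the middle bay, and in the wrist view the elbow is at (322,212) with its gripped leg pointing up at (316,185). The wrist fit agrees within 3 mm, so I'll descend.

drive_tool --motion '[[[0.2,0.001,0,0.03,-0.01],[0.2,0.0015,-0.0005,0.07,-0.017],[0.2,0.0015,-0.0005,0.1,-0.017],[0.2,0.0015,-0.0005,0.125,-0.017],[0.2,0.0015,-0.0005,0.14,-0.017],[0.2,0.0015,-0.0005,0.1465,-0.017],[0.2,0.0015,-0.0005,0.1465,-0.017],[1,0.0015,-0.0005,0.1465,-0.017],[1,0.0015,-0.0005,0.1465,-0.017],[1,0.0015,-0.0005,0.1465,-0.017],[1,0.0015,-0.0005,0.1465,-0.017],[1,0.0015,-0.0005,0.1465,-0.017]]]'

```text
time: 9.1
eef_pos: [0.4714, 0.226, 0.0067]
orientation: [-0.0, 0.895, 0.446, 0.001]
ft_force: [0.7, -0.4, 0.0]
gripper_width: 0.0439
```

drive_tool --motion '[[[1,0,0,0,0],[1,0,0,0,0],[1,0,0,0,0],[1,0,0,0,0],[1,0,0,0,0],[1,0,0,0,0]]]'

```text
time: 9.6
eef_pos: [0.4712, 0.2258, 0.0062]
orientation: [-0.0, 0.895, 0.446, 0.0]
ft_force: [-0.3, -0.8, 2.7]
gripper_width: 0.0273
```

```bash
python3 mv.py
```

```text
t 9.6 pos [0.4712 0.2258 0.0062] phi -37.01 tilt 0.02 F [-0.3 -0.8  2.7] w 0.0273 q [-1.03  0.39  0.58  1.97 -0.28  0.86 -0.95]
```

drive_tool --motion '[[[1,0,0,-0.02,0],[1,0,0,-0.05,0],[1,0,0,-0.08,0],[1,0,0,-0.11,0],[1,0,0,-0.11,0]]]'

```text
time: 10.02
eef_pos: [0.4738, 0.2268, 0.1212]
orientation: [-0.001, 0.895, 0.446, 0.004]
ft_force: [1.2, 0.3, -0.5]
gripper_width: 0.0277
```

```bash
python3 mv.py .6588,-.0722,.095,0.3
```

```text
t 10.02 pos [0.4738 0.2268 0.1212] phi -37.05 tilt 0.44 F [ 1.2  0.3 -0.5] w 0.0277 q [-1.1   0.21  0.64  1.89 -0.14  1.08 -1.05]
.6588,-.0722,.095,0.3 -> shift [-0.1274  0.3278  0.0258] turn -0.6519 rows>= 8.5
```

drive_tool --motion '[[[1,-0.008,0.02,0,-0.05],[1,-0.02,0.055,0,-0.15],[1,-0.035,0.09,0,-0.25],[1,-0.05,0.125,0,-0.35],[1,-0.065,0.16,0,-0.45],[1,-0.08,0.195,0,-0.55],[1,-0.095,0.235,0.0,-0.652],[1,-0.107,0.27,0.01,-0.652],[1,-0.118,0.3,0.02,-0.652],[1,-0.1275,0.328,0.026,-0.652],[1,-0.1275,0.328,0.026,-0.652],[1,-0.1275,0.328,0.026,-0.652]]]'

```text
time: 11.02
eef_pos: [0.6558, -0.076, 0.0885]
orientation: [-0.0, 0.706, 0.708, -0.001]
ft_force: [-0.0, -0.0, -0.5]
gripper_width: 0.0275
```

drive_tool --motion '[[[1,0,0,0,0],[1,0,0,0,0]]]'

```text
time: 11.18
eef_pos: [0.6561, -0.0719, 0.0899]
orientation: [-0.0, 0.704, 0.71, 0.0]
ft_force: [0.2, 0.3, 0.3]
gripper_width: 0.0273
```

```bash
python3 mv.py .6588,-.0722,.015,0.3;  python3 - <<'E'
from bench import ctrl
import cv2
p,d=ctrl.read_camera('wrist');cv2.imwrite('pics/wrist4.png',p[:,:,::-1])
E
```

```text
t 11.18 pos [ 0.6561 -0.0719  0.0899] phi 0.44 tilt 0.06 F [0.2 0.3 0.3] w 0.0273 q [-0.4   0.57  0.62  1.54 -0.35  1.15  0.29]
.6588,-.0722,.015,0.3 -> shift [-0.0004  0.0027  0.0749] turn 0.0025 rows>= 1.8
```

View pics/wrist4.png

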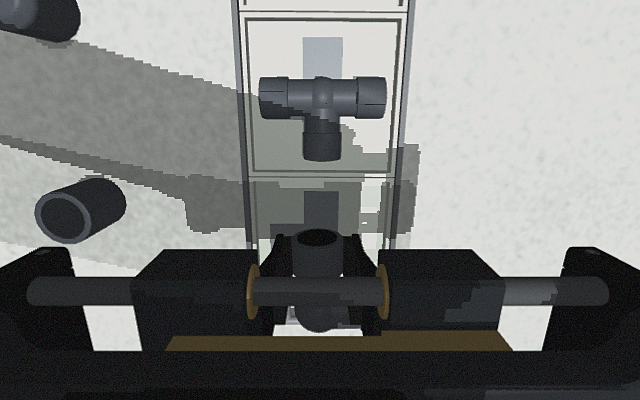

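The tee lies flat and centred in its bay at (322,100), and the elbow hangs over its own bay with its leg at (318,260). Lowering.

drive_tool --motion '[[[1,0,0.0025,0.015,0],[1,0,0.0025,0.035,0],[1,0,0.0025,0.055,0],[1,0,0.0025,0.066,0],[1,0,0.0025,0.071,0],[1,0,0.0025,0.074,0],[1,0,0.0025,0.076,0],[1,0,0.0025,0.076,0]]]'

```text
time: 11.9
eef_pos: [0.6591, -0.0735, 0.0145]
orientation: [0.0, 0.705, 0.709, 0.0]
ft_force: [0.4, 0.0, 0.0]
gripper_width: 0.0276
```

```bash
python3 mv.py .6588,-.0722,.0132,0.3
```

```text
t 11.9 pos [ 0.6591 -0.0735  0.0145] phi 0.35 tilt 0.05 F [0.4 0.  0. ] w 0.0276 q [-0.37  0.66  0.58  1.58 -0.4   1.02  0.32]
.6588,-.0722,.0132,0.3 -> shift [ 0.0013 -0.0003  0.0013] turn 0.0009 rows>= 0.0
```

drive_tool --motion '[[[1,0.001,0,0.0015,0],[1,0.001,0,0.0018,0],[1,0.001,0,0.0018,0],[0.45,0.001,0,0.0018,0],[0.45,0.001,0,0.0018,0],[0.45,0.001,0,0.0018,0],[0.45,0.001,0,0.0018,0],[0.45,0.001,0,0.0018,0],[0.45,0.001,0,0.0018,0],[0.45,0.001,0,-0.02,0],[0.45,0.001,0,-0.06,0],[0.45,0.001,0,-0.1,0]]]'

```text
time: 12.9
eef_pos: [0.6575, -0.0725, 0.114]
orientation: [-0.001, 0.705, 0.709, -0.001]
ft_force: [1.1, -0.0, -0.6]
gripper_width: 0.0477
```

```bash
python3 mv.py .4777,-.0705,.15,0.3
```

```text
t 12.9 pos [ 0.6575 -0.0725  0.114 ] phi 0.33 tilt 0.18 F [ 1.1 -0.  -0.6] w 0.0477 q [-0.41  0.55  0.63  1.51 -0.34  1.19  0.28]
.4777,-.0705,.15,0.3 -> shift [ 0.003  -0.1799 -0.0355] turn 0.0006 rows>= 4.4
```

drive_tool --motion '[[[0,0,-0.02,-0.035,0],[0,0,-0.055,-0.035,0],[0,0,-0.09,-0.035,0],[0,0.001,-0.125,-0.035,0],[0,0.002,-0.155,-0.035,0],[0,0.003,-0.18,-0.035,0],[0,0.003,-0.18,-0.035,0],[0,0.003,-0.18,-0.035,0],[0,0.003,-0.18,-0.035,0],[0,0.003,-0.18,-0.035,0]]]'

```text
time: 13.73
eef_pos: [0.4796, -0.0707, 0.1492]
orientation: [0.0, 0.705, 0.709, 0.0]
ft_force: [0.5, 0.2, -0.3]
gripper_width: 0.087
```

```bash
python3 - <<'E'
from bench import ctrl
import cv2,numpy as np
from fit import *
m=ctrl.camera_model('wrist');p,d=ctrl.read_camera('wrist')
cv2.imwrite('pics/wrist5.png',p[:,:,::-1]);m=dict(m,p=p,d=d)
C=cloud(m,d);s=(abs(C[...,0]-.4777)<.035)&(abs(C[...,1]+.0705)<.04)&(C[...,2]>.038)&(C[...,2]<.05)
Q=C[s];print('rim',len(Q),np.median(Q[:,2]),(Q.max(0)+Q.min(0))/2,Q.max(0)-Q.min(0))
c,r=cv2.minEnclosingCircle((Q[:,:2]*1e3).astype(np.float32));print(c,r)
p,d=ctrl.read_camera('scene');cv2.imwrite('pics/scene5.png',cv2.resize(p[160:320,160:500,::-1],(800,376),interpolation=cv2.INTER_CUBIC))
E
python3 mv.py .4777,-.0705,.014,0.3
```

```text
rim 781 0.044794066953060346 [ 0.47829877 -0.07129488  0.04247836] [0.0389582  0.03873112 0.00884537]
(478.5859069824219, -71.38053131103516) 19.978137969970703
t 13.83 pos [ 0.4794 -0.0708  0.1489] phi 0.34 tilt 0.05 F [-0.3  0.5  0.2] w 0.0867 q [-0.62  0.07  0.7   1.95 -0.05  1.14  0.11]
.4777,-.0705,.014,0.3 -> shift [ 0.0005 -0.0017  0.1349] turn 0.0006 rows>= 3.2
```

View pics/wrist5.png

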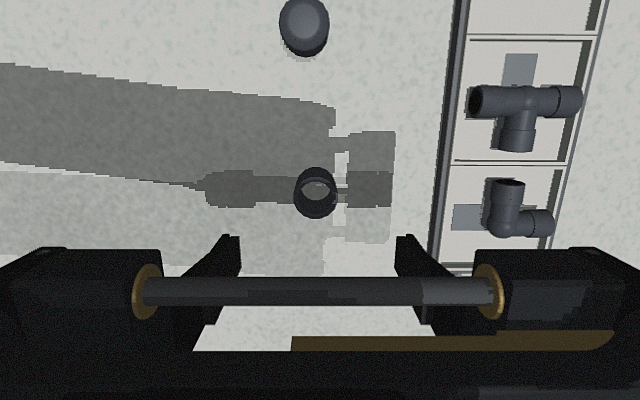

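View pics/scene5.png

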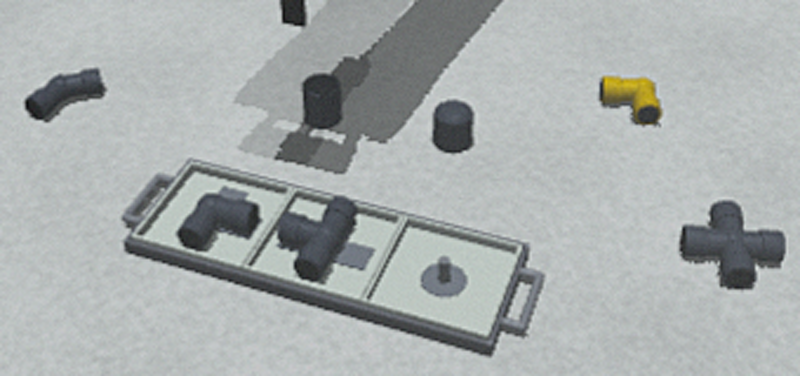

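Tee and elbow both sit in their bays. The coupling is at (315,192) with the bench visible through its bore, which confirms it is the open one. Rim centre is (0.4785, -0.0714) and top 44.8 mm.

drive_tool --motion '[[[0,0,-0.001,0.03,0],[0,0,-0.001,0.07,0],[0,0,-0.001,0.1,0],[0,0,-0.001,0.12,0],[0,0,-0.001,0.13,0],[0,0,-0.001,0.135,0],[0,0,-0.001,0.135,0],[1,0,-0.001,0.135,0],[1,0,-0.001,0.135,0],[1,0,-0.001,0.135,0],[1,0,-0.001,0.135,0],[1,0,-0.001,0.135,0]]]'

```text
time: 14.83
eef_pos: [0.4782, -0.0705, 0.0146]
orientation: [0.0, 0.705, 0.709, 0.001]
ft_force: [0.2, -0.1, 0.0]
gripper_width: 0.0616
```

drive_tool --motion '[[[1,0,0,0,0],[1,0,0,0,0],[1,0,0,0,0],[1,0,0,0,0],[1,0,0,0,0],[1,0,0,0,0]]]'

```text
time: 15.33
eef_pos: [0.4777, -0.0706, 0.0141]
orientation: [-0.0, 0.705, 0.709, 0.0]
ft_force: [-0.2, 0.3, 1.1]
gripper_width: 0.0393
```

```bash
python3 mv.py
```

```text
t 15.33 pos [ 0.4777 -0.0706  0.0141] phi 0.35 tilt 0.01 F [-0.2  0.3  1.1] w 0.0393 q [-0.54  0.3   0.67  2.07 -0.25  0.85  0.28]
```

drive_tool --motion '[[[1,0,0,-0.02,0],[1,0,0,-0.05,0],[1,0,0,-0.08,0],[1,0,0,-0.11,0],[1,0,0,-0.11,0]]]'

```text
time: 15.75
eef_pos: [0.4805, -0.0711, 0.1289]
orientation: [0.002, 0.705, 0.709, 0.003]
ft_force: [0.9, 0.0, -0.1]
gripper_width: 0.0397
```

```bash
python3 mv.py .6578,.1212,.11,0.3
```

```text
t 15.75 pos [ 0.4805 -0.0711  0.1289] phi 0.3 tilt 0.42 F [ 0.9  0.  -0.1] w 0.0397 q [-0.63  0.1   0.72  1.98 -0.08  1.09  0.14]
.6578,.1212,.11,0.3 -> shift [0.1913 0.1782 0.0204] turn 0.0 rows>= 6.3
```

drive_tool --motion '[[[1,0.02,0.018,0,0],[1,0.046,0.043,0,0],[1,0.072,0.068,0.005,0],[1,0.1,0.093,0.01,0],[1,0.125,0.118,0.015,0],[1,0.152,0.143,0.02,0],[1,0.175,0.163,0.02,0],[1,0.191,0.178,0.02,0],[1,0.191,0.178,0.02,0],[1,0.191,0.178,0.02,0],[1,0.191,0.178,0.02,0],[1,0.191,0.178,0.02,0]]]'

```text
time: 16.75
eef_pos: [0.6541, 0.12, 0.1039]
orientation: [-0.0, 0.706, 0.709, -0.0]
ft_force: [0.1, -0.2, -0.4]
gripper_width: 0.0395
```

```bash
python3 mv.py .6578,.1212,.0225,0.3; python3 - <<'E'
from bench import ctrl
import cv2
for n in('scene','side'):
    p,d=ctrl.read_camera(n);cv2.imwrite(f'pics/{n}6.png',cv2.resize(p[110:310,220:460,::-1],(720,600),interpolation=cv2.INTER_CUBIC))
E
```

```text
t 16.75 pos [0.6541 0.12   0.1039] phi 0.25 tilt 0.03 F [ 0.1 -0.2 -0.4] w 0.0395 q [-0.67  0.56  0.59  1.51 -0.32  1.17 -0.02]
.6578,.1212,.0225,0.3 -> shift [0.0012 0.0037 0.0814] turn -0.0009 rows>= 2.0
```

View pics/scene6.png

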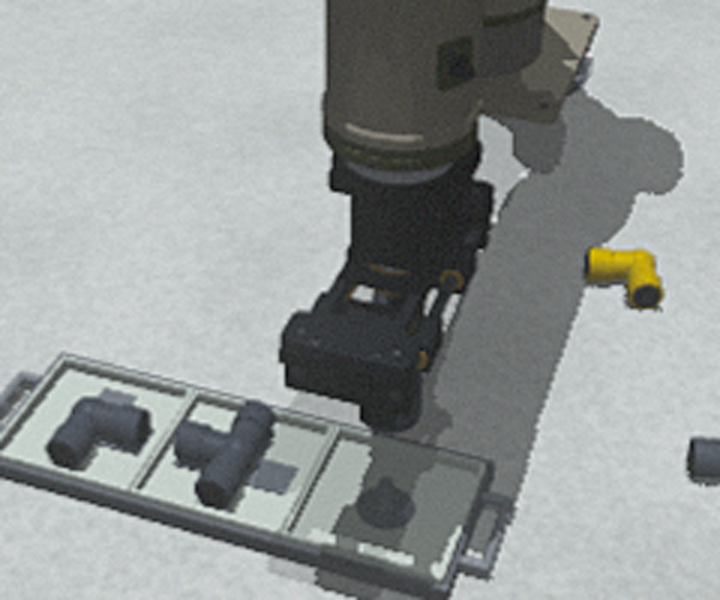

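View pics/side6.png

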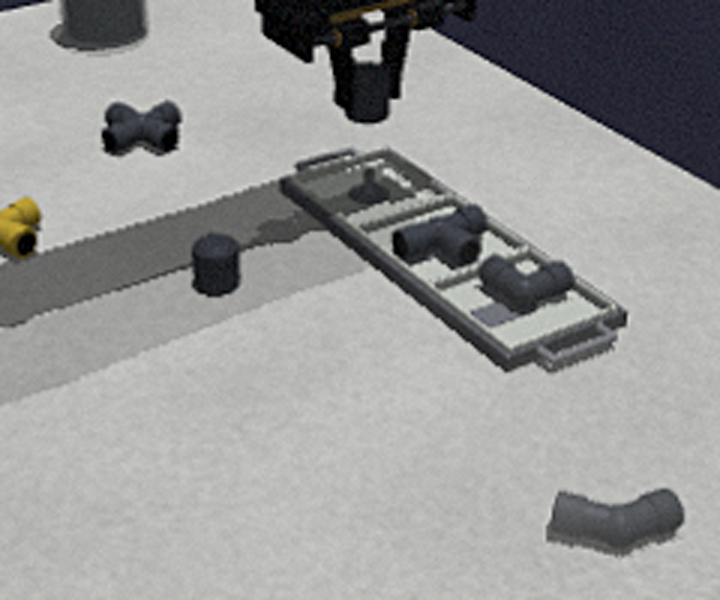

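The coupling is above the post, at x=370 against the post's 369 in the side crop. I'll correct by 3.7 mm and lower.

drive_tool --motion '[[[1,0.001,0.0035,0,0],[1,0.001,0.0035,0.01,0],[1,0.001,0.0035,0.03,0],[1,0.001,0.0035,0.05,0],[1,0.001,0.0035,0.065,0],[1,0.001,0.0035,0.075,0],[1,0.001,0.0035,0.08,0],[1,0.001,0.0035,0.081,0],[1,0.001,0.0035,0.081,0]]]'

```text
time: 17.6
eef_pos: [0.6584, 0.1224, 0.0233]
orientation: [0.0, 0.705, 0.709, 0.0]
ft_force: [-0.2, 0.2, -0.3]
gripper_width: 0.0395
```

```bash
python3 mv.py .6578,.1212,.0211,0.3
```

```text
t 17.6 pos [0.6584 0.1224 0.0233] phi 0.34 tilt 0.03 F [-0.2  0.2 -0.3] w 0.0395 q [-0.64  0.65  0.55  1.55 -0.37  1.04  0.01]
.6578,.1212,.0211,0.3 -> shift [-0.0012 -0.0006  0.0022] turn 0.0007 rows>= 0.1
```

drive_tool --motion '[[[1,-0.001,-0.0005,0.0015,0],[1,-0.001,-0.0005,0.0025,0],[1,-0.001,-0.0005,0.0025,0],[1,-0.001,-0.0005,0.0025,0]]]'

```text
time: 17.93
eef_pos: [0.658, 0.1213, 0.0212]
orientation: [0.0, 0.705, 0.709, 0.0]
ft_force: [0.8, -0.6, 1.6]
gripper_width: 0.0396
```

```bash
python3 mv.py
```

```text
t 17.93 pos [0.658  0.1213 0.0212] phi 0.34 tilt 0.06 F [ 0.8 -0.6  1.6] w 0.0396 q [-0.64  0.65  0.55  1.56 -0.38  1.04  0.01]
```

drive_tool --motion '[[[0.3,0,0,0,0],[0.3,0,0,0,0],[0.3,0,0,0,0],[0.3,0,0,0,0],[0.3,0,0,0,0],[0.3,0,0,0,0],[0.3,0,0,0,0],[0.3,0,0,-0.02,0],[0.3,0,0,-0.05,0],[0.3,0,0,-0.09,0],[0.3,0,-0.04,-0.12,0],[0.3,0,-0.08,-0.16,0]]]'

```text
time: 18.93
eef_pos: [0.5939, 0.1204, 0.1653]
orientation: [0.0, 0.705, 0.709, -0.0]
ft_force: [-0.5, 0.7, 0.1]
gripper_width: 0.0609
```

drive_tool --motion '[[[0.3,0.02,-0.03,0,0],[0.3,0.05,-0.06,0,0],[0.3,0.09,-0.08,0,0],[0.3,0.12,-0.08,0,0],[0.3,0.15,-0.08,0,0],[0.3,0.15,-0.08,0,0],[0.3,0.15,-0.08,0,0],[0.3,0.15,-0.08,0,0]]]'

```text
time: 19.6
eef_pos: [0.5136, 0.2696, 0.1644]
orientation: [0.0, 0.705, 0.709, -0.0]
ft_force: [0.5, -0.7, 0.1]
gripper_width: 0.0609
```

```bash
python3 mv.py; python3 - <<'E'
from bench import ctrl
from fit import *
for n,(a,b,c,d_) ,zo in(('scene',(160,160,500,320),.0016),('side',(220,110,460,310),.0005)):
    m=ctrl.camera_model(n);p,d=ctrl.read_camera(n);m=dict(m,d=d)
    k=min(800/(c-a),600/(d_-b));cv2.imwrite(f'pics/{n}7.png',cv2.resize(p[b:d_,a:c,::-1],None,fx=k,fy=k,interpolation=cv2.INTER_CUBIC))
    for kk,xy,f in(('tee',(.658,.005),.007),('elbow',(.67,-.09),.007),('cup',(.658,.121),.007),('cross',(.5345,.348),0),('bend',(.54,-.347),0),('cup',(.468,.068),0)):
        try:
            x,e=segfit(m,kk,xy,rad=.03 if kk=='cup' else .05 if f else .065,zoff=zo,floor=f);print(n,kk,x[:2].round(4),np.degrees(x[2]).round(1),e.round(4))
        except Exception as ex: print(n,kk,ex)
    C=cloud(m,d);s=np.hypot(C[...,0]-.658,C[...,1]-.121)<.024
    print('coupling top z',np.percentile(C[s][:,2],[90,95,99]).round(4))
E
```

```text
t 19.6 pos [0.5136 0.2696 0.1644] phi 0.3 tilt 0.04 F [ 0.5 -0.7  0.1] w 0.0609 q [-1.03  0.3   0.56  1.69 -0.17  1.21 -0.42]
scene tee [0.6581 0.01  ] -89.8 0.0016
scene elbow [ 0.6616 -0.1003] 2.0 0.0043
scene cup [0.6587 0.1213] -31280.3 0.0018
scene cross [0.5336 0.3472] -165.2 0.0014
scene bend [ 0.5428 -0.3493] -4.5 0.0014
scene cup [0.4676 0.0677] -1012.7 0.0012
coupling top z [0.0519 0.0527 0.0542]
side tee [0.6588 0.0118] -89.8 0.0015
side elbow [ 0.66   -0.1009] 0.4 0.0033
side cup [0.6581 0.1214] -2280.0 0.0019
side cross [0.5355 0.3476] -75.3 0.0018
side bend [ 0.5405 -0.3458] -6.8 0.0017
side cup [0.4685 0.0691] -24.8 0.0013
coupling top z [0.05   0.0513 0.0527]
```

View pics/scene7.png

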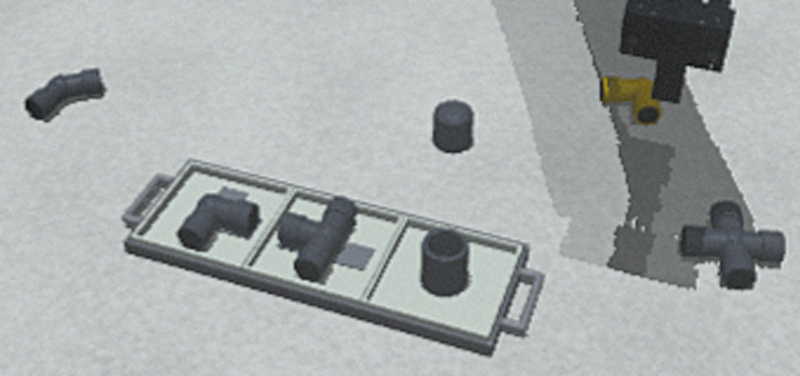

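View pics/side7.png

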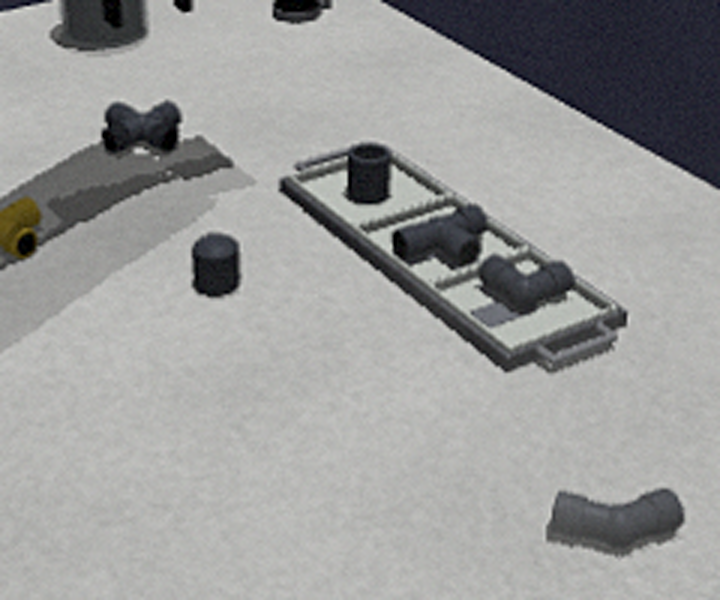

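The coupling stands over the post with its top at about 51 mm (7 + 44 expected, after each camera's z bias). The tee and elbow are flat and centred, and the look-alikes haven't moved. Handing in.

```bash
python3 -c "
from bench import ctrl
print(ctrl.hand_in()); print(ctrl.read_state()['time'])"
```

```text
the job is handed in; nothing more can be done
None
the job is handed in; nothing more can be done
```

The caddy is packed and the job is handed in at about 20 s of the 93 s allowed. I placed the tee first, then the square elbow, then the open coupling over the steel post; the arm was clear of everything at hand-in.

| Part | Last measured position | Bay target | Result |
|---|---|---|---|
| Tee | (0.658, 0.011), turned −90° | (0.658, 0.010) | flat in its bay |
| Elbow | (0.661, −0.101), turned about 1° | (0.659, −0.101) | flat in its bay |
| Coupling | (0.658, 0.121), top at 50–54 mm | (0.658, 0.121), top at 51 mm | down on the bay floor, over the post |

- **Turned parts:** the tee and elbow don't follow their printed silhouettes, since any turn inside a bay was allowed.
- **Look-alikes:** the cross, bend and cap measure where they were to within about 2 mm. The yellow elbow looks unmoved in the last pictures; I did not measure it again.
- **Forces:** the readings after each move showed at most about 3 N of outside force on the tool.
- **Disagreements:** the scene and side cameras differ by up to about 2 mm on the placed parts and 3.5 mm on the bend. The elbow's final fit had a larger leftover error (3–4 mm), probably from bay-wall points; the pictures show it flat inside its bay.

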